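Clamp the sample disc with the wing nut

ROBOT

A 6-joint arm with a two-finger parallel gripper is mounted at the origin on the work surface. World frame = base frame: x ahead of the robot, y to its left, z up, the work surface at z = 0. Lengths are in m, angles in rad, forces in N, time in s.
With the tool pointing down it reaches from about 0.25 to 0.775 m from the base axis. Payload 4 kg.
Tool frame: the origin (TCP) lies on the centre line of the jaws, within the pads' length; the fingertips stand 22 mm ahead of it and the grasp point (between the pads) lies 3 mm ahead of it; z points along the fingers, y is the direction in which the jaws open and shut (so a half turn about z gives the same grasp; the last joint's range is limited). The gripper opens to 94 mm and grips with 3 to 60 N. Pads are 16 mm wide; open, the fingers measure 119 mm over their backs; the gripper's body (75 mm by 177 mm) begins 78 mm behind the grasp point.
Start: joints at [1.063, 0.087, 1.371, -0, 1.684, -0.103], TCP at [0.217, 0.506, 0.228] pointing down, gripper open.
Joint ranges: [-3.1, 3.1], [-0.76, 2.03], [0.27, 2.55], [-1.08, 4.22], [0.17, 2.65], [-2.57, 2.57]. Speed limits (rad/s): [2.79, 2.79, 3.14, 3.14, 3.14, 3.14].

INTERFACE

Orientations are given as [roll, pitch, yaw] about the fixed x, y, z axes, in that order (R = Rz(yaw) Ry(pitch) Rx(roll)).
In Python, from bench import robot gives the robot as it stands. The module is installed in compiled form; this text tells all that it offers.
- The arm moves only by the shell command python3 -m inch 'ROWS'. ROWS is JSON, a list of rows, each an object with "linear": the shift along the world's x, y, z scaled (see below), a list of three; "twist": the turn about the world's z scaled (see below); "gripper": the opening, from 0 (shut) to 1 (fully open). In form: [{"linear": [x, y, z], "twist": twist, "gripper": gripper}, ...]. A call has 1 to 10 rows; each row is the pose to reach, as a shift and turn from the pose commanded when the call began; what a row does not reach only later rows make up. The controller multiplies each number of a shift by 0.1 m and each number of a turn by 60 degrees. A row lasts 1/12 s, in which the tool goes at most 41.7 mm and 7.16 degrees, less where a joint would pass 70% of its speed; a pose out of reach is approached as far as the arm can. A call with a number of a shift or a turn outside -1 to 1 is refused whole. A call with a gripper value outside its range is refused whole. The fingers move at their own pace and stop on an object; the grip force is fixed at half the most. Time passes only in rows, so rows that repeat a pose let the fingers close. It gives the time, the measured TCP pose, the force and the opening at its end, in the units of the state.
- robot.get_obs(): the state, without advancing time (a new reading comes with each control period).
- robot.snapshot(name): name is "side" or "top"; returns a dict with "image" (384x512x3 uint8, red, green, blue), "depth" (384x512 float32, m along the optical axis (not along the pixel's ray), 0 where there is no reading), "mtx" (3x3 intrinsics, pixels), "rvec" (rotation vector, rad) and "tvec" (3), from world to camera coordinates, as OpenCV has them. Camera axes: x right, y down, z forward; pixel columns grow to the right and rows downward; lengths in m; the calibration is good to about 2 mm. A picture is of the moment at which its call begins.
- robot.close_job(): hands the job in, once; it reports no verdict.
The state is a dict: "time": time; "joint_positions": joint angles; "qvel": joint speeds; "joint_torque": joint torques, N m; "tool_pos": TCP position; "ee_rot": TCP orientation; "wrist_force": force on the tool from outside, world axes, zero at the start; "wrist_torque": the same for the moment, N m; "width": finger opening in m.
Only numpy, scipy, OpenCV 4.12 (cv2) and the standard library are available. Lean on these libraries where they do the work, as an engineer would, in place of code of your own. Each camera call takes 0.05 s, during which the arm holds its last target.

TASK

Two identical small presses stand on the laboratory bench, and a metal sample disc lies under the pad of one of them. Push the wings of that press's wing nut round clockwise (seen from above) with a fingertip, stroke after stroke, until the pad bears firmly on the disc and the nut will turn no further. Nothing is to be lifted or shifted: leave the disc where it lies, do not turn the empty press's nut, leave the other things on the bench alone, and finish clear of everything.

Things in the scene. Friction and masses are not known exactly. Their poses are not given: they have to be found in the camera images.
- press_a: the press that holds the disc, fixed to the table, one of two identical ones. Origin on the stud's axis at table height, z up. Base plate x -60 to +95, y -40 to +40 mm, 14 mm thick. A steel strap (20 mm wide, x -35 to +80 mm) on the stud carries a round pad under its end at x = +65 mm, over the disc's place. A column (14 x 22 mm, 98 mm tall) stands at x = -53 mm
- press_a_keeper (a point): the press that holds the disc: free end of its fixed keeper arm, at the arm's top. The arm, 14 mm wide and 6 mm thick, runs above the wing nut from the column (x = -60 mm in the press's frame) to x = +8 mm, its top 98 mm above the table, so that a finger reaching down cannot circle the nut fully
- press_a_hub (a point): the press that holds the disc: on the wing nut's vertical axis, at the wings' mid-height; x along one wing (the other is opposite), z up. Hub 24 mm in diameter; two upright rounded wings 6 mm thick reach 38 mm from the axis, from 12 mm below to 13 mm above this point. It sinks with the strap, 7.5 mm a turn; the strap's top is always 20 mm below this point
- press_a_nut (a joint): angle of the wing nut of the press that holds the disc, rad; grows when turned clockwise seen from above, which lowers strap and pad; 0 fully loose, 7.2 at the hard stop, fully tightened. Friction torque about 0.07 N m: it stays where it is left
- press_b: the empty press, fixed to the table, one of two identical ones. Origin on the stud's axis at table height, z up. Base plate x -60 to +95, y -40 to +40 mm, 14 mm thick. A steel strap (20 mm wide, x -35 to +80 mm) on the stud carries a round pad under its end at x = +65 mm, over the disc's place. A column (14 x 22 mm, 98 mm tall) stands at x = -53 mm
- press_b_keeper (a point): the empty press: free end of its fixed keeper arm, at the arm's top. The arm, 14 mm wide and 6 mm thick, runs above the wing nut from the column (x = -60 mm in the press's frame) to x = +8 mm, its top 98 mm above the table, so that a finger reaching down cannot circle the nut fully
- press_b_hub (a point): the empty press: on the wing nut's vertical axis, at the wings' mid-height; x along one wing (the other is opposite), z up. Hub 24 mm in diameter; two upright rounded wings 6 mm thick reach 38 mm from the axis, from 12 mm below to 13 mm above this point. It sinks with the strap, 7.5 mm a turn; the strap's top is always 20 mm below this point
- press_b_nut (a joint): angle of the wing nut of the empty press, rad; grows when turned clockwise seen from above, which lowers strap and pad; 0 fully loose, 7.2 at the hard stop, fully tightened. Friction torque about 0.07 N m: it stays where it is left
- press_a_foot: the strap with the rubber pad of the press that holds the disc: the pad (20 mm in diameter) has its underside at this origin's height, 65 mm along +x; with the disc below it touches at about 6.5 rad of the nut and presses harder up to the stop
- press_b_wingtip (a point): tip of one wing of the empty press's nut (36 mm from the axis)
- disc: loose plain brass sample disc, 56 mm in diameter, 12 mm thick, lying on the base plate of press_a under its pad; origin: centre of its underside
- weight_big: steel calibration weight with a knob, 32 mm in diameter, 46 mm tall; bystander, loose; origin: its underside
- weight_small: steel calibration weight with a knob, 24 mm in diameter, 34 mm tall; bystander, loose; origin: its underside
- jar: glass jar, 52 mm in diameter, 70 mm tall; bystander, loose; origin: its underside
- reagent: amber glass bottle, 56 mm in diameter, 100 mm tall; bystander, loose; origin: its underside
- dish: shallow glass dish, 84 mm in diameter, 16 mm tall; bystander, loose; origin: its underside
- forceps: steel forceps, 130 mm long, 8 mm thick, lying flat; bystander, loose; origin: on its length, on the table
- sample_block: small aluminium block, 30 x 45 x 20 mm; bystander, loose; origin: its underside
There are look-alikes about, which are no part of the job. There is more than one size of the disc; the one meant has the size given above. What is shaped like the press_a but brown is not meant.

How it is judged:
At the end, for the whole second after the job is handed in: the nut of the press that holds the disc is tightened to within 0.25 rad of its hard stop (joint above 6.95), its pad presses on the disc with more than 3 N, the disc lies flat and still within 8 mm of where it was, and the wings of the empty press's nut are within 12 mm of where they were (value of joint press_a_nut above 6.95 rad and contact force between press_a_foot and disc above 3 N and distance of disc from where it was at the start of the episode below 0.008 m and angle between disc's own z axis and vertical below 0.1 rad and linear speed of disc below 0.02 m/s and distance of press_b_wingtip from where it was at the start of the episode below 0.012 m); the robot touches nothing.
It fails at once if the disc is lifted or pushed more than 15 mm away (distance of disc from where it was at the start of the episode above 0.015 m).
It fails at once if the empty press's nut is turned (its wing tip moves more than 15 mm) (distance of press_b_wingtip from where it was at the start of the episode above 0.015 m).
It fails at once if another thing on the bench is lifted or moved more than 20 mm (distance of any of weight_big, weight_small, jar, reagent, dish, forceps, sample_block from where it was at the start of the episode above 0.02 m).
It fails at once if a standing weight, jar or bottle is tipped over (angle between any of weight_big, weight_small, jar, reagent's own z axis and vertical above 0.5 rad).
It also fails if it takes over 58 s, if anything falls off the work surface, if the arm or the gripper's body presses on something with over 40 N, if the wrist force passes 120 N, or if a joint passes its speed limit or range.

## Working session

There is one attempt and no reset: what is moved stays moved. The work goes in short steps, Python scripts to look and compute and a shell command to move; the robot and the scene stay as the last step left them, time stands still between calls to the robot, and variables do not carry over. Pictures are saved under pics/ and viewed, and the job is handed in when it is done.

```bash
mkdir -p pics; cat > h.py <<'E'
import numpy as np, cv2
from bench import robot
def snap(n,f=None):
    s=robot.snapshot(n)
    np.savez('/tmp/%s.npz'%n,**s)
    if f: cv2.imwrite('pics/'+f,s['image'][:,:,::-1])
    return s
def load(n): return dict(np.load('/tmp/%s.npz'%n))
def cam(s):
    R=cv2.Rodrigues(np.array(s['rvec'],float))[0]; t=np.array(s['tvec'],float).ravel()
    return R,t,np.array(s['mtx'])
def ray(s,u,v,z):
    R,t,K=cam(s); d=R.T@np.linalg.solve(K,[u,v,1.]); c=-R.T@t
    return c+d*(z-c[2])/d[2]
def pts(s):
    R,t,K=cam(s); h,w=s['depth'].shape; u,v=np.meshgrid(np.arange(w),np.arange(h)); D=s['depth']
    P=np.stack([(u-K[0,2])/K[0,0]*D,(v-K[1,2])/K[1,1]*D,D],-1)
    P=(P-t)@R; P[D==0]=np.nan; return P
def proj(s,p):
    R,t,K=cam(s); q=K@(R@np.array(p,float)+t); return q[:2]/q[2]
E
python3 - <<'E'
from h import *
for n in('side','top'):
    s=snap(n,n+'0.png'); R,t,K=cam(s); print(n,-R.T@t,R[2],K[0,0])
    cv2.imwrite('pics/%s0b.png'%n,cv2.resize(s['image'][:,:,::-1],(800,600),interpolation=cv2.INTER_CUBIC))
print(robot.get_obs())
E
```

```text
side [ 0.10549243 -0.90508787  0.94265369] [ 0.32820997  0.69419426 -0.64060327] 465.3804125625326
top [0.4374563  0.01093246 1.25976527] [ 0.06747515  0.00409786 -0.99771254] 458.4058688156663
{'time': 0.1, 'joint_positions': array([ 1.06291172e+00,  8.79051929e-02,  1.37208624e+00,  2.92879414e-06,
        1.68360475e+00, -1.03101980e-01]), 'qvel': array([ 0.00057406, -0.00086336, -0.00476154,  0.00012245,  0.00182878,
       -0.00143726]), 'joint_torque': array([ 2.90656135e-03, -3.41254950e+01, -3.03301692e+01,  7.19337235e-02,
        3.04993778e-02, -1.11994450e-04]), 'tool_pos': array([0.2163862 , 0.50515881, 0.22641657]), 'ee_rot': array([-3.13960006e+00, -2.09097801e-04,  2.73681015e+00]), 'wrist_force': array([ 0.23252815,  0.16502606, -0.4075932 ]), 'wrist_torque': array([-0.01345274, -0.0030169 ,  0.01861695]), 'width': 0.09378742525574564}
```

View pics/side0b.png

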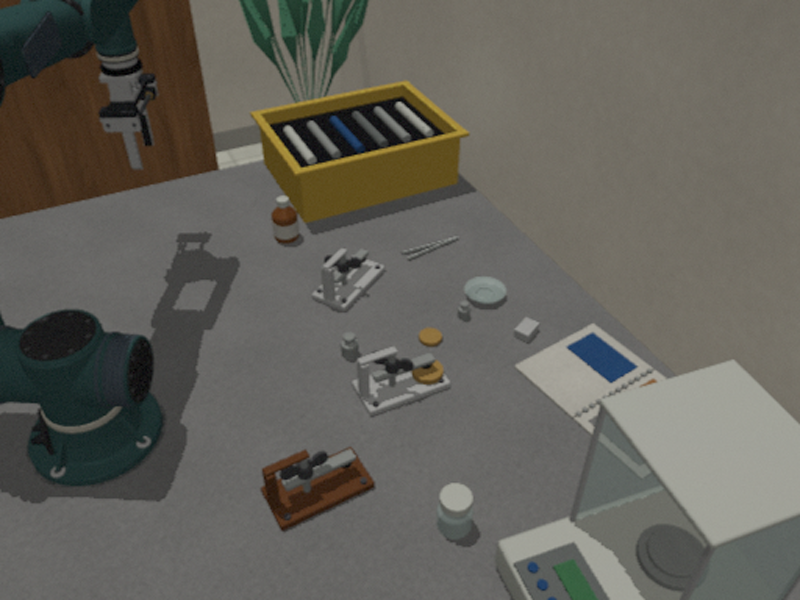

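View pics/top0b.png

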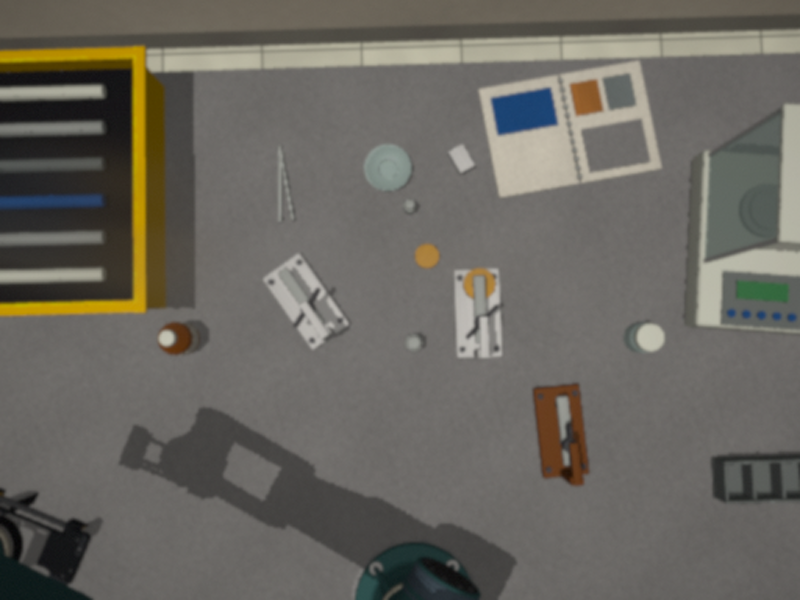

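The side view shows a white press with a brass disc at (405,375) on the 800-px picture. There is also an empty white press at (348,275), a brown look-alike at (315,485) and a smaller loose disc at (430,337). In the top view, the press with the disc under its pad is at (478,312). That one fits press_a, so I'll confirm it in a crop and measure it.

```bash
python3 - <<'E'
from h import *
s=load('top'); a=s['image'][160:240,270:340,::-1]; b=load('side')['image'][205:275,210:300,::-1]
A=cv2.resize(a,(500,571),interpolation=cv2.INTER_CUBIC)
B=cv2.resize(b,(800,600),interpolation=cv2.INTER_CUBIC)
cv2.imwrite('pics/cropt.png',A); cv2.imwrite('pics/crops.png',B)
P=pts(s)
# white base plate mask
hsv=cv2.cvtColor(s['image'],cv2.COLOR_RGB2HSV)
z=P[...,2]
reg=np.zeros(z.shape,bool); reg[160:240,270:340]=1
m=reg&(z>0.008)&(z<0.019)&(hsv[...,1]<60)&(hsv[...,2]>110)
q=P[m]; r=cv2.minAreaRect((q[:,:2]*1000).astype(np.float32)); print('plate',r,m.sum())
m=reg&(hsv[...,1]>110)&(z>0.015)
c=cv2.minEnclosingCircle((P[m][:,:2]*1000).astype(np.float32)); print('disc',c,np.nanmedian(z[m]))
m=reg&(z>0.085)&(z<0.11); q=P[m]; print('keeper',cv2.minAreaRect((q[:,:2]*1000).astype(np.float32)),np.median(q[:,2]),m.sum())
m=reg&(z>0.05)&(z<0.11)&(hsv[...,2]<90);q=P[m];print('wing',cv2.minAreaRect((q[:,:2]*1000).astype(np.float32)),np.percentile(q[:,2],[5,25,50,75,95]),m.sum())
E
```

```text
plate ((494.4464111328125, -130.92324829101562), (95.91563415527344, 153.00050354003906), 88.3497314453125) 915
disc ((544.763916015625, -127.96533203125), 26.966556549072266) 0.024601700777280116
keeper ((458.0428466796875, -126.26710510253906), (29.23969268798828, 84.23048400878906), 81.78409576416016) 0.09593794731818397 171
wing ((480.2424011230469, -122.18965911865234), (12.106470108032227, 64.09784698486328), 47.08298873901367) [0.06610196 0.07211743 0.07853028 0.08197661 0.0850055 ] 34
```

View pics/cropt.png

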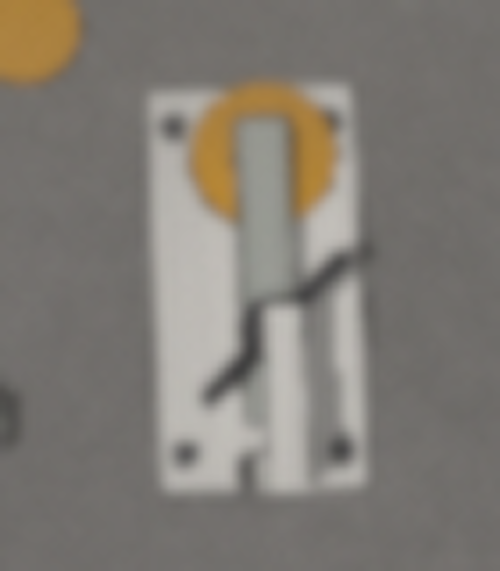

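View pics/crops.png

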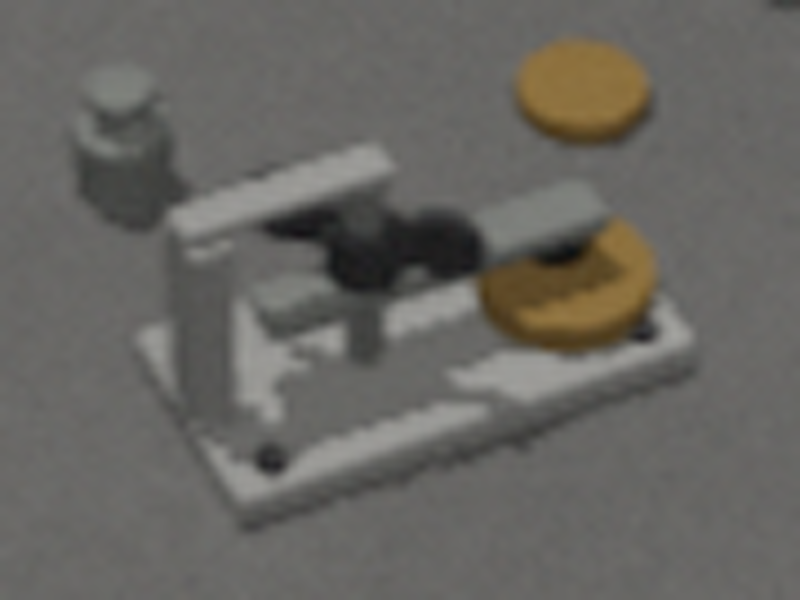

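The crop confirms it: the large disc lies under the pad of the white press, with its pad overlapping the disc's centre, and the smaller loose disc is outside. Next I'll measure the press frame from its plate edges and the wing angle.

```bash
python3 - <<'E'
from h import *
s=load('top')
def c2(u,v): return 270+(u+.5)/7.143-.5,160+(v+.5)/7.1375-.5
C=[ray(s,*c2(*p),0.014)[:2] for p in((150,93),(351,85),(368,486),(163,492))]
C=np.array(C); print(C.round(4)*1000)
cen=C.mean(0); ax=(C[0]+C[1]-C[2]-C[3])/2; L=np.linalg.norm(ax); ax/=L; print(cen,L,np.linalg.norm((C[0]+C[3]-C[1]-C[2])/2),np.degrees(np.arctan2(ax[1],ax[0])))
stud=cen-ax*0.0175; print('stud',stud,'discplace',stud+ax*.065)
# keeper end
for p in((265,302),(299,302),(299,490),(262,490)): print('keep',ray(s,*c2(*p),0.098).round(4))
# wing tips
for z in (0.075,0.08,0.085):
  print('wing',z,ray(s,*c2(372,247),z).round(4),ray(s,*c2(208,398),z).round(4))
# side cam: strap top depth height near pad
P=pts(s)
for u,v in((265,150),(265,200),(265,250),(248,400),(340,262),(230,380),(280,350)):
  x,y=c2(u,v);x,y=round(x),round(y); print((u,v),P[y,x].round(4))
S=load('side');Q=pts(S)
m=np.zeros((384,512),bool)
for u,v in((440,235),(360,250),(310,215),(540,210),(585,195),(275,300)):
  x=round(210+u/800*90);y=round(205+v/600*70); print('side',(u,v),Q[y,x].round(4))
E
```

```text
[[ 570.1  -86.7]
 [ 570.9 -163.5]
 [ 417.9 -164.1]
 [ 417.9  -86.4]]
[ 0.49418659 -0.12516505] 0.15257138339957513 0.07726964225395834 0.052794977899656224
stud [ 0.4766866  -0.12518118] discplace [ 0.54168657 -0.12512128]
keep [ 0.4854 -0.1183  0.098 ]
keep [ 0.485  -0.1304  0.098 ]
keep [ 0.4185 -0.1279  0.098 ]
keep [ 0.4189 -0.1148  0.098 ]
wing 0.075 [ 0.5051 -0.1603  0.075 ] [ 0.4522 -0.099   0.075 ]
wing 0.08 [ 0.5049 -0.1596  0.08  ] [ 0.4522 -0.0986  0.08  ]
wing 0.085 [ 0.5046 -0.1589  0.085 ] [ 0.4521 -0.0981  0.085 ]
(265, 150) [ 0.5429 -0.1269  0.0467]
(265, 200) [ 0.5239 -0.1256  0.0525]
(265, 250) [ 0.5058 -0.1257  0.0455]
(248, 400) [ 0.4504 -0.1152  0.0505]
(340, 262) [ 0.5005 -0.1475  0.0798]
(230, 380) [ 0.4579 -0.1073  0.0798]
(280, 350) [ 0.4673 -0.1239  0.0947]
side (440, 235) [ 0.4944 -0.148   0.0804]
side (360, 250) [ 0.4725 -0.1339  0.0696]
side (310, 215) [ 0.4666 -0.1155  0.0703]
side (540, 210) [ 0.5375 -0.1286  0.0514]
side (585, 195) [ 0.551  -0.1317  0.0559]
side (275, 300) [ 0.4481 -0.1303  0.0547]
```

```bash
for i in 1; do python3 -m inch '[{"linear":[0.45,-1,0],"twist":-0.18,"gripper":0},{"linear":[0.45,-1,0],"twist":-0.18,"gripper":0},{"linear":[0.45,-1,0],"twist":-0.18,"gripper":0},{"linear":[0.45,-1,0],"twist":-0.18,"gripper":0}]'; done
python3 -m inch '[{"linear":[0.45,-1,0],"twist":-0.18,"gripper":0},{"linear":[0.45,-1,0],"twist":-0.18,"gripper":0},{"linear":[0.45,-1,0],"twist":-0.18,"gripper":0}]'
```

```text
time: 0.43
tool_pos: [0.263, 0.4021, 0.2273]
ee_rot: [-3.14, 0.002, 2.544]
wrist_force: [0.1, -0.5, 0.1]
width: 0.0707
time: 0.68
tool_pos: [0.3069, 0.3038, 0.2271]
ee_rot: [-3.141, 0.001, 2.358]
wrist_force: [0.7, -0.1, -0.1]
width: 0.0509
```

```bash

python3 -m inch '[{"linear":[0.45,-1,0],"twist":-0.18,"gripper":0},{"linear":[0.45,-1,0],"twist":-0.18,"gripper":0},{"linear":[0.45,-1,0],"twist":-0.18,"gripper":0}]'
python3 -m inch '[{"linear":[0.45,-1,0],"twist":-0.18,"gripper":0},{"linear":[0.45,-1,0],"twist":-0.18,"gripper":0},{"linear":[0.45,-1,0],"twist":-0.18,"gripper":0}]'
python3 -m inch '[{"linear":[0.45,-1,0],"twist":-0.18,"gripper":0},{"linear":[0.45,-1,0],"twist":-0.18,"gripper":0},{"linear":[0.45,-1,0],"twist":-0.18,"gripper":0}]'
python3 -m inch '[{"linear":[0.45,-1,0],"twist":-0.18,"gripper":0},{"linear":[0.45,-1,0],"twist":-0.18,"gripper":0},{"linear":[0.45,-1,0],"twist":-0.18,"gripper":0}]'
```

```text
time: 0.93
tool_pos: [0.3523, 0.2035, 0.2273]
ee_rot: [-3.141, 0.001, 2.168]
wrist_force: [-0.1, -0.1, -0.4]
width: 0.0308
time: 1.18
tool_pos: [0.3975, 0.1033, 0.2273]
ee_rot: [3.141, 0.001, 1.979]
wrist_force: [2.1, 0.0, 0.3]
width: 0.0113
time: 1.43
tool_pos: [0.4427, 0.003, 0.2271]
ee_rot: [3.142, 0.001, 1.79]
wrist_force: [-0.5, 1.2, -0.1]
width: 0.0001
time: 1.68
tool_pos: [0.4878, -0.0972, 0.2267]
ee_rot: [-3.141, 0.0, 1.602]
wrist_force: [0.0, 0.8, -0.6]
width: 0.0006
```

```bash

python3 -m inch '[{"linear":[0.30,-0.08,0],"twist":-0.03,"gripper":0},{"linear":[0.30,-0.08,-0.4],"twist":-0.03,"gripper":0},{"linear":[0.30,-0.08,-0.8],"twist":-0.03,"gripper":0},{"linear":[0.30,-0.08,-0.8],"twist":-0.03,"gripper":0}]'
python3 -m inch '[{"linear":[0,0,-0.3],"twist":0,"gripper":0},{"linear":[0,0,-0.6],"twist":0,"gripper":0},{"linear":[0,0,-0.6],"twist":0,"gripper":0}]'
cat > look.py <<'E'
from h import *; import sys
n=sys.argv[1]
s=snap('side');t=snap('top')
b=cv2.resize(s['image'][195:275,200:300,::-1],(750,600),interpolation=cv2.INTER_CUBIC); cv2.imwrite('pics/s%s.png'%n,b)
a=cv2.resize(t['image'][160:240,255:355,::-1],(750,600),interpolation=cv2.INTER_CUBIC); cv2.imwrite('pics/t%s.png'%n,a)
E
python3 look.py 1
```

```text
time: 2.02
tool_pos: [0.5102, -0.1001, 0.1359]
ee_rot: [-3.121, -0.007, 1.574]
wrist_force: [-1.2, 0.4, -1.9]
width: 0.0006
time: 2.27
tool_pos: [0.5135, -0.1008, 0.0829]
ee_rot: [-3.132, -0.003, 1.575]
wrist_force: [-1.1, 0.4, -1.6]
width: 0.0004
```

View pics/s1.png

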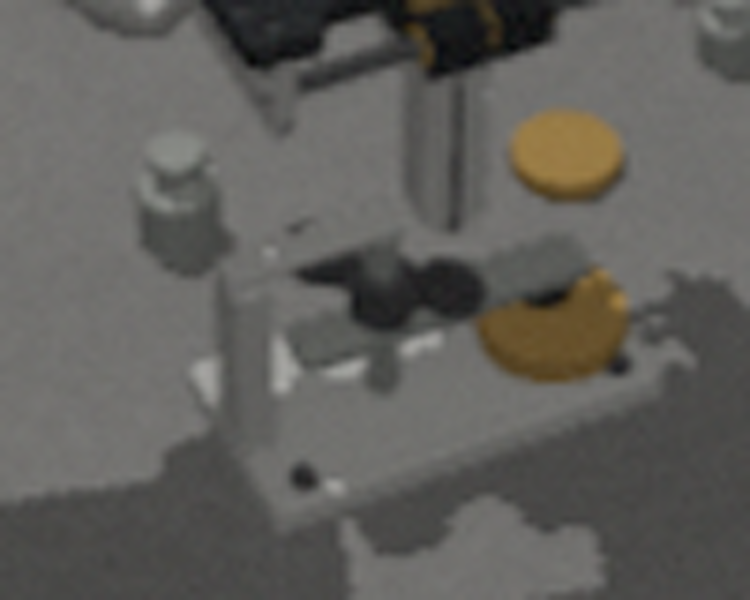

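```bash
python3 -m inch '[{"linear":[0,0,0],"twist":0,"gripper":0},{"linear":[0,0,0],"twist":0,"gripper":0}]'; python3 -c "
from h import *
print(robot.get_obs()['tool_pos'])"
```

```text
time: 2.53
tool_pos: [0.5186, -0.1028, 0.0908]
ee_rot: [3.136, 0.002, 1.575]
wrist_force: [0.1, 0.9, 0.2]
width: 0.0004
[ 0.51858282 -0.1028251   0.09079956]
```

View pics/t1.png

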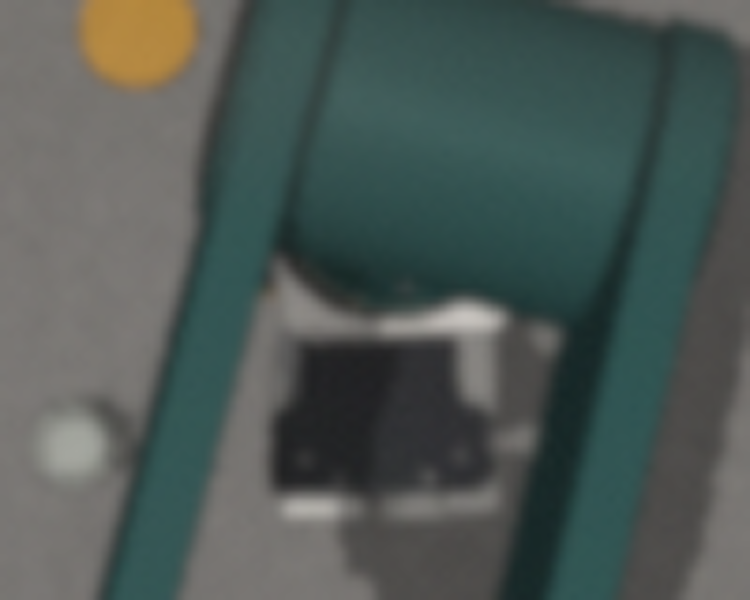

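```bash
python3 -m inch '[{"linear":[0,0,-0.06],"twist":0,"gripper":0},{"linear":[-0.03,-0.09,-0.06],"twist":0,"gripper":0},{"linear":[-0.06,-0.17,-0.06],"twist":0,"gripper":0},{"linear":[-0.10,-0.27,-0.06],"twist":0,"gripper":0},{"linear":[-0.12,-0.33,-0.06],"twist":0,"gripper":0},{"linear":[-0.16,-0.40,-0.06],"twist":0,"gripper":0},{"linear":[-0.21,-0.47,-0.06],"twist":0,"gripper":0},{"linear":[-0.28,-0.51,-0.06],"twist":0,"gripper":0},{"linear":[-0.28,-0.51,-0.06],"twist":0,"gripper":0},{"linear":[-0.28,-0.51,-0.06],"twist":0,"gripper":0}]'; python3 look.py 2
```

```text
time: 3.37
tool_pos: [0.4885, -0.1548, 0.0819]
ee_rot: [3.141, 0.002, 1.573]
wrist_force: [2.7, -0.6, -1.4]
width: 0.0003
```

View pics/s2.png

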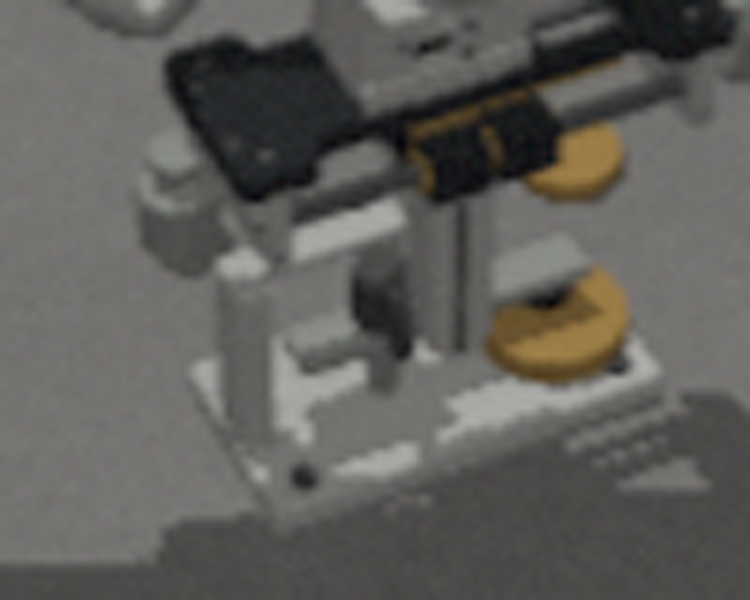

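```bash
python3 -m inch '[{"linear":[-0.08,-0.02,0],"twist":0,"gripper":0},{"linear":[-0.16,-0.03,0],"twist":0,"gripper":0},{"linear":[-0.24,-0.01,0],"twist":0,"gripper":0},{"linear":[-0.32,0.03,0],"twist":0,"gripper":0},{"linear":[-0.37,0.07,0],"twist":0,"gripper":0},{"linear":[-0.37,0.07,0],"twist":0,"gripper":0},{"linear":[-0.37,0.07,0],"twist":0,"gripper":0}]'; python3 look.py 3
```

```text
time: 4.05
tool_pos: [0.4502, -0.1459, 0.0811]
ee_rot: [-3.139, -0.001, 1.575]
wrist_force: [0.6, -0.3, -0.5]
width: 0.0003
```

View pics/s3.png

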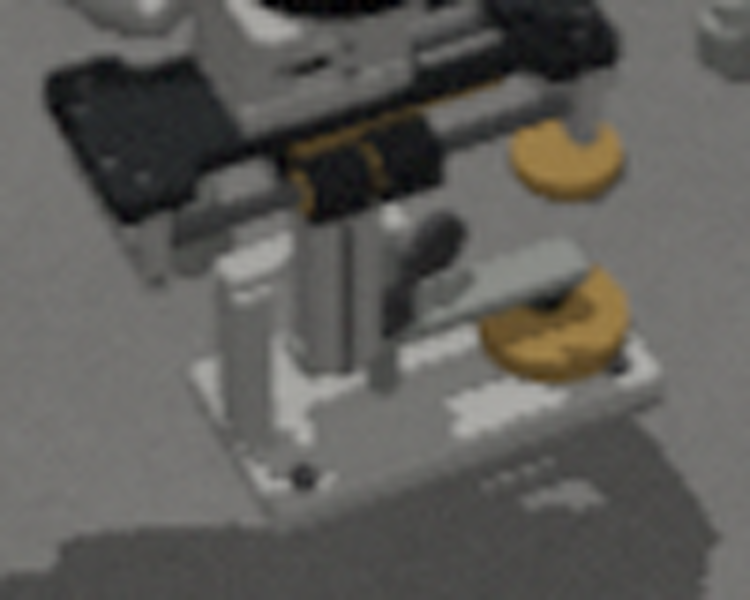

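```bash
python3 -m inch '[{"linear":[0.04,-0.05,0],"twist":0,"gripper":0},{"linear":[0.04,-0.05,0.3],"twist":0,"gripper":0},{"linear":[0.04,-0.05,0.65],"twist":0,"gripper":0},{"linear":[0.04,-0.05,0.65],"twist":0,"gripper":0},{"linear":[0.15,0.3,0.65],"twist":0,"gripper":0},{"linear":[0.26,0.62,0.65],"twist":0,"gripper":0},{"linear":[0.26,0.62,0.65],"twist":0,"gripper":0},{"linear":[0.26,0.62,0.65],"twist":0,"gripper":0}]'; python3 look.py 4
```

```text
time: 4.82
tool_pos: [0.4781, -0.0834, 0.1461]
ee_rot: [-3.141, -0.0, 1.578]
wrist_force: [0.1, -0.9, 0.0]
width: 0.0004
```

View pics/s4.png

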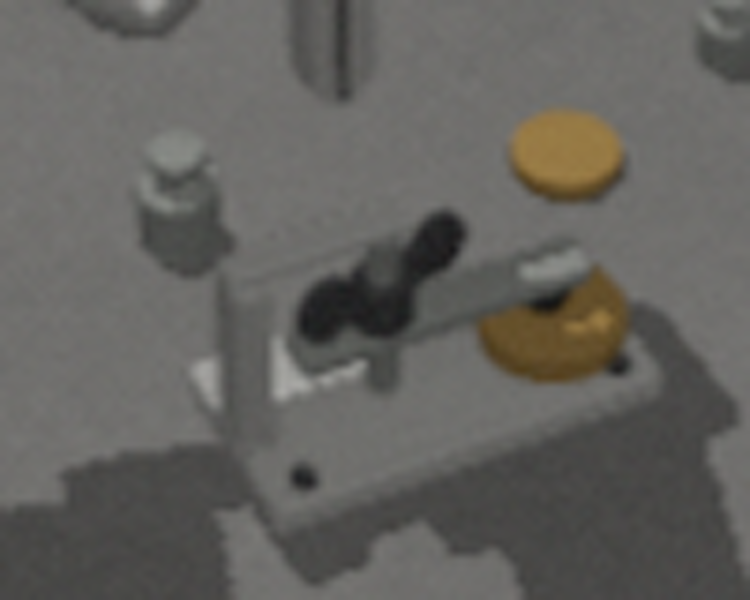

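```bash
cat > w.py <<'E'
from h import *; import sys
s=load('side')
a=list(map(float,sys.argv[1:]))
for z in (.064,.068,.072):
  q=[(ray(s,200+(a[i]+.5)/7.5-.5,195+(a[i+1]+.5)/7.5-.5,z)[:2]-[.477,-.125])*1000 for i in(0,2)]
  d=q[0]-q[1]; print(z,q[0].round(),q[1].round(),np.degrees(np.arctan2(d[1],d[0])).round())
E
python3 w.py 443 238 322 312
```

```text
0.064 [31. 12.] [-23.  -3.] 15.0
0.068 [29.  8.] [-25.  -6.] 15.0
0.072 [27.  5.] [-26. -10.] 15.0
```

```bash
python3 -m inch '[{"linear":[0,0,-0.33],"twist":0,"gripper":0},{"linear":[0,0,-0.66],"twist":0,"gripper":0},{"linear":[0.03,-0.03,-0.66],"twist":0,"gripper":0},{"linear":[0.11,-0.08,-0.66],"twist":0,"gripper":0},{"linear":[0.18,-0.14,-0.66],"twist":0,"gripper":0},{"linear":[0.22,-0.19,-0.66],"twist":0,"gripper":0},{"linear":[0.27,-0.26,-0.66],"twist":0,"gripper":0},{"linear":[0.30,-0.33,-0.66],"twist":0,"gripper":0},{"linear":[0.31,-0.42,-0.66],"twist":0,"gripper":0},{"linear":[0.31,-0.42,-0.66],"twist":0,"gripper":0}]'; python3 look.py 5
```

```text
time: 5.75
tool_pos: [0.5097, -0.1269, 0.0812]
ee_rot: [3.14, -0.002, 1.573]
wrist_force: [0.2, 2.2, -0.6]
width: 0.0002
```

View pics/s5.png

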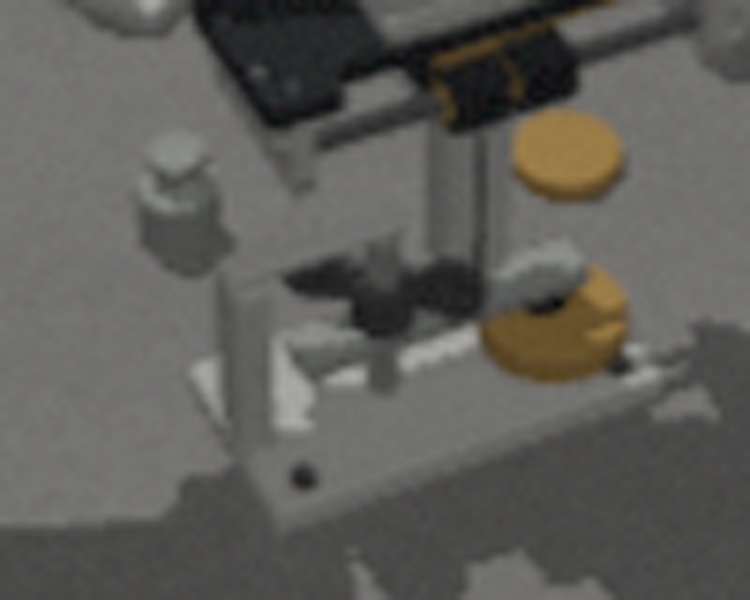

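```bash
python3 -m inch '[{"linear":[-0.01,-0.08,0],"twist":0,"gripper":0},{"linear":[-0.04,-0.16,0],"twist":0,"gripper":0},{"linear":[-0.09,-0.23,0],"twist":0,"gripper":0},{"linear":[-0.16,-0.28,0],"twist":0,"gripper":0},{"linear":[-0.24,-0.31,0],"twist":0,"gripper":0},{"linear":[-0.24,-0.31,0],"twist":0,"gripper":0}]'; python3 -m inch '[{"linear":[-0.08,-0.01,0],"twist":0,"gripper":0},{"linear":[-0.16,0,0],"twist":0,"gripper":0},{"linear":[-0.24,0.03,0],"twist":0,"gripper":0},{"linear":[-0.31,0.08,0],"twist":0,"gripper":0},{"linear":[-0.33,0.10,0],"twist":0,"gripper":0},{"linear":[-0.33,0.10,0],"twist":0,"gripper":0}]'
```

```text
time: 6.35
tool_pos: [0.4844, -0.1589, 0.0814]
ee_rot: [3.139, 0.002, 1.573]
wrist_force: [2.5, 0.5, 0.0]
width: 0.0002
time: 6.85
tool_pos: [0.4501, -0.1471, 0.0805]
ee_rot: [-3.139, 0.001, 1.575]
wrist_force: [-1.1, -1.1, 0.8]
width: 0.0005
```

Force has stayed low, so the nut is turning freely. Now I'll lift over to start the third stroke.

```bash
python3 -m inch '[{"linear":[0.04,-0.05,0],"twist":0,"gripper":0},{"linear":[0.04,-0.05,0.3],"twist":0,"gripper":0},{"linear":[0.04,-0.05,0.65],"twist":0,"gripper":0},{"linear":[0.04,-0.05,0.65],"twist":0,"gripper":0},{"linear":[0.15,0.3,0.65],"twist":0,"gripper":0},{"linear":[0.26,0.62,0.65],"twist":0,"gripper":0},{"linear":[0.26,0.62,0.65],"twist":0,"gripper":0},{"linear":[0.26,0.62,0.65],"twist":0,"gripper":0}]'; python3 look.py 6
```

```text
time: 7.52
tool_pos: [0.4777, -0.0842, 0.1448]
ee_rot: [-3.14, -0.0, 1.578]
wrist_force: [-0.3, -0.1, 0.6]
width: 0.0004
```

View pics/s6.png

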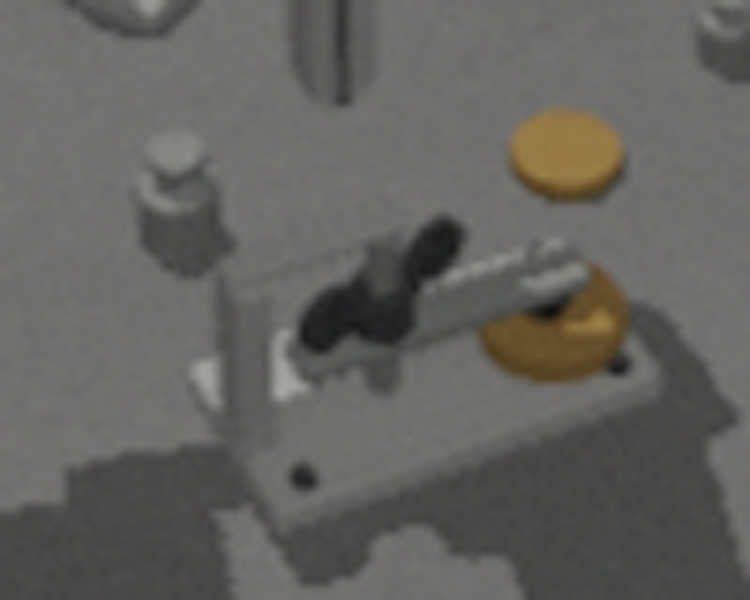

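```bash
python3 -m inch '[{"linear":[0,0,-0.33],"twist":0,"gripper":0},{"linear":[0,0,-0.66],"twist":0,"gripper":0},{"linear":[0.03,-0.03,-0.66],"twist":0,"gripper":0},{"linear":[0.11,-0.08,-0.66],"twist":0,"gripper":0},{"linear":[0.18,-0.14,-0.66],"twist":0,"gripper":0},{"linear":[0.22,-0.19,-0.66],"twist":0,"gripper":0},{"linear":[0.27,-0.26,-0.66],"twist":0,"gripper":0},{"linear":[0.30,-0.33,-0.66],"twist":0,"gripper":0},{"linear":[0.31,-0.42,-0.66],"twist":0,"gripper":0},{"linear":[0.31,-0.42,-0.66],"twist":0,"gripper":0}]'; python3 -m inch '[{"linear":[-0.01,-0.08,0],"twist":0,"gripper":0},{"linear":[-0.04,-0.16,0],"twist":0,"gripper":0},{"linear":[-0.09,-0.23,0],"twist":0,"gripper":0},{"linear":[-0.09,-0.23,0],"twist":0,"gripper":0}]'
```

```text
time: 8.45
tool_pos: [0.5099, -0.1272, 0.0802]
ee_rot: [3.139, -0.003, 1.573]
wrist_force: [0.3, 4.3, -1.1]
width: 0.0007
time: 8.78
tool_pos: [0.5077, -0.1384, 0.0808]
ee_rot: [3.122, -0.028, 1.575]
wrist_force: [19.6, 32.7, -5.5]
width: 0.0003
```

```bash
python3 look.py 7; python3 -c "
from h import *
o=robot.get_obs();print(o['tool_pos'],o['wrist_force'],o['wrist_torque'])"
```

```text
[ 0.50777651 -0.13828676  0.08075902] [18.34866379 31.03134059 -5.45915508] [ 5.85883141 -3.43242233 -0.14976313]
```

View pics/s7.png

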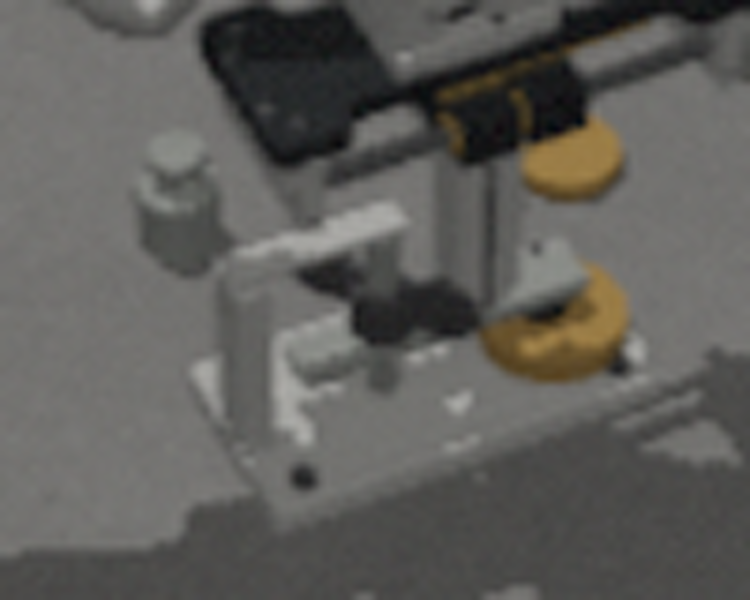

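```bash
python3 -m inch '[{"linear":[-0.01,-0.02,0],"twist":0,"gripper":0},{"linear":[-0.01,-0.02,0],"twist":0,"gripper":0},{"linear":[-0.01,-0.02,0],"twist":0,"gripper":0}]'; python3 -m inch '[{"linear":[0.06,0.06,0],"twist":0,"gripper":0},{"linear":[0.06,0.06,0],"twist":0,"gripper":0},{"linear":[0.06,0.06,0],"twist":0,"gripper":0}]'
```

```text
time: 9.13
tool_pos: [0.5076, -0.1385, 0.0808]
ee_rot: [3.121, -0.029, 1.577]
wrist_force: [20.4, 35.4, -5.8]
width: 0.0006
time: 9.38
tool_pos: [0.5097, -0.1392, 0.0806]
ee_rot: [3.131, -0.014, 1.577]
wrist_force: [10.3, 20.2, -2.9]
width: 0.0005
```

```bash
python3 -m inch '[{"linear":[0.05,0.1,0],"twist":0,"gripper":0},{"linear":[0.1,0.2,0],"twist":0,"gripper":0},{"linear":[0.1,0.2,0],"twist":0,"gripper":0},{"linear":[0.1,0.2,0.4],"twist":0,"gripper":0},{"linear":[0.1,0.2,0.8],"twist":0,"gripper":0},{"linear":[0.1,0.2,1],"twist":0,"gripper":0},{"linear":[0.1,0.2,1],"twist":0,"gripper":0},{"linear":[0.1,0.6,1],"twist":0,"gripper":0},{"linear":[0.1,1,1],"twist":0,"gripper":0},{"linear":[0.1,1,1],"twist":0,"gripper":0}]'
python3 -m inch '[{"linear":[-0.3,0.35,0.2],"twist":0,"gripper":0},{"linear":[-0.6,0.7,0.4],"twist":0,"gripper":0},{"linear":[-0.9,1,0.4],"twist":0,"gripper":0},{"linear":[-0.9,1,0.4],"twist":0,"gripper":0}]'
python3 look.py 8; python3 - <<'E'
from h import *
for n in('top','side'):
  s=load(n); cv2.imwrite('pics/%s8.png'%n,s['image'][:,:,::-1])
E
```

```text
time: 10.22
tool_pos: [0.5143, -0.042, 0.1792]
ee_rot: [-3.141, -0.003, 1.579]
wrist_force: [0.5, -0.4, 0.4]
width: 0.0009
time: 10.55
tool_pos: [0.4228, 0.0551, 0.2207]
ee_rot: [3.14, -0.0, 1.576]
wrist_force: [0.4, 0.3, -1.0]
width: 0.0003
```

View pics/s8.png

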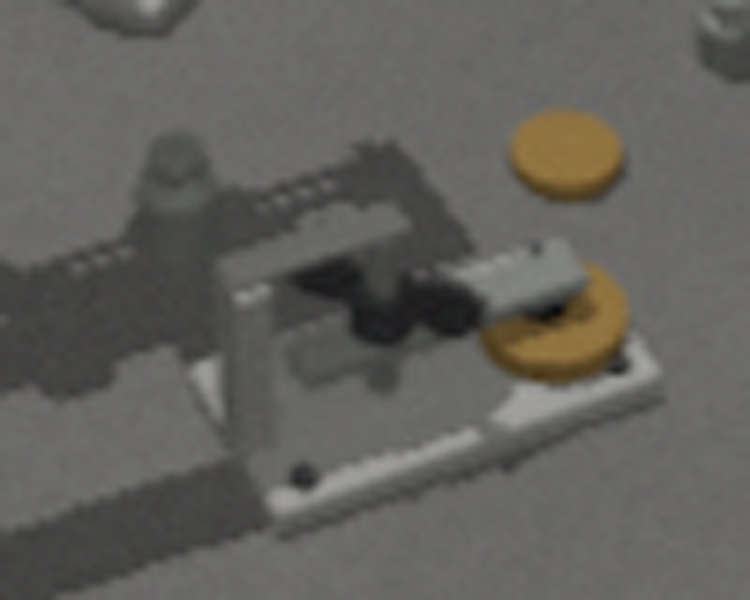

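View pics/t8.png

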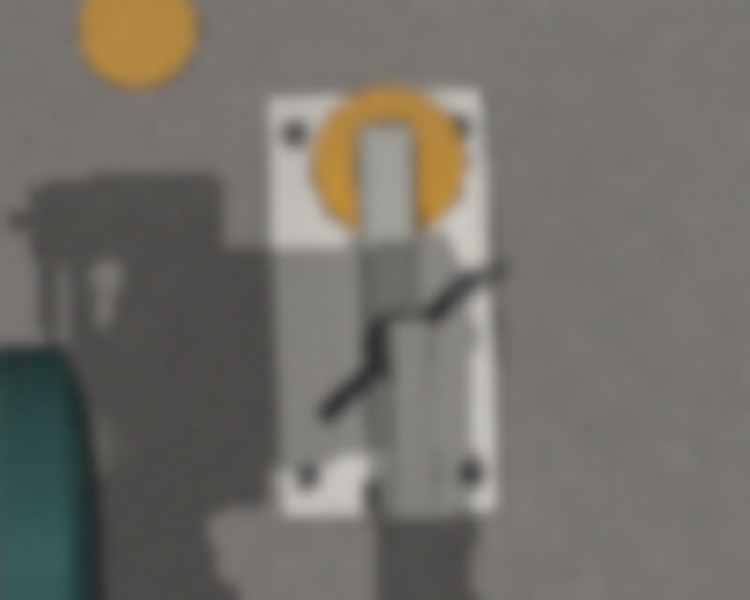

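View pics/top8.png

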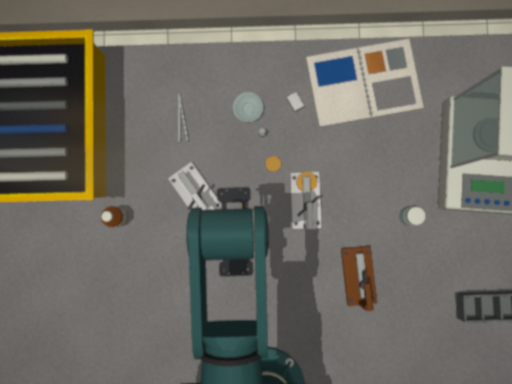

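```bash
python3 - <<'E'
from h import *
s=load('top')
def c(u,v): return 255+(u+.5)/7.5-.5,160+(v+.5)/7.5-.5
for z in(.065,.07,.078):
  a=ray(s,*c(507,266),z);b=ray(s,*c(322,415),z);d=a-b;print(z,a.round(4),b.round(4),np.degrees(np.arctan2(d[1],d[0])))
P=pts(s);S=load('side');Q=pts(S)
# strap top via top view, region x .505-.55, |y+.125|<.006
m=(P[...,0]>.515)&(P[...,0]<.55)&(abs(P[...,1]+.126)<.006)&(P[...,2]>.03);print('strap top z',np.median(P[m][:,2]),m.sum(),P[m][:,2].std())
hsv=cv2.cvtColor(s['image'],cv2.COLOR_RGB2HSV)
m=(hsv[...,1]>110)&(P[...,0]>.5)&(abs(P[...,1]+.126)<.04)&(P[...,2]>.01);print('disc',np.median(P[m][:,2]),cv2.minEnclosingCircle((P[m][:,:2]*1000).astype(np.float32)))
m=(Q[...,0]>.515)&(Q[...,0]<.55)&(abs(Q[...,1]+.126)<.008)&(Q[...,2]>.035)&(Q[...,2]<.07);print('side strap',np.median(Q[m][:,2]),m.sum())
# before/after side crops
o=cv2.imread('pics/side0.png');n=S['image'][:,:,::-1]
x=np.hstack([o[205:275,225:295],n[205:275,225:295]]);cv2.imwrite('pics/cmp.png',cv2.resize(x,(800,400),interpolation=cv2.INTER_CUBIC))
g=lambda i:cv2.cvtColor(np.ascontiguousarray(i),cv2.COLOR_BGR2GRAY)
E
```

```text
0.065 [ 0.5034 -0.163   0.065 ] [ 0.4536 -0.0969  0.065 ] -52.968410275363446
0.07 [ 0.5032 -0.1623  0.07  ] [ 0.4535 -0.0965  0.07  ] -52.96841027536346
0.078 [ 0.5027 -0.1611  0.078 ] [ 0.4534 -0.0957  0.078 ] -52.96841027536349
strap top z 0.04242686198520812 55 0.0022315735235245385
disc 0.025041086040155723 ((545.611083984375, -127.94229888916016), 27.055526733398438)
side strap 0.04374731347822555 55
```

View pics/cmp.png

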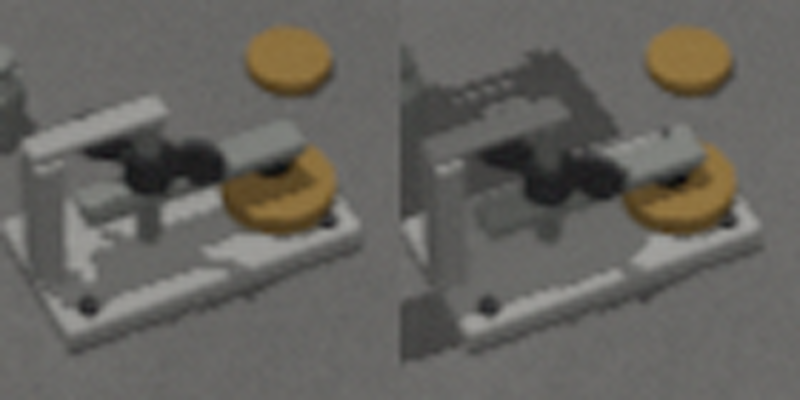

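```bash
python3 -c "
from h import *
print(robot.get_obs()['wrist_force']);print(robot.close_job())"
```

```text
[ 0.9731601  -0.86604716  0.33943263]
the job is handed in; nothing more can be done
None
```

I tightened the wing nut of the press that holds the disc until it stopped, in three fingertip strokes with the jaws closed, and handed the job in at about 10.7 s. No verdict was reported.

**Tightness:** the nut turned about 364° in all. On the last stroke the push force jumped from about 4 N to about 41 N. A further push gave almost no movement, and the wing stayed where it was left (about −53°), so I read this as the hard stop.

**Pad and disc:** the strap's top came down from roughly 51 mm to 43 mm. The side view shows the pad resting on the disc. The disc's measured centre moved by less than 1 mm.

**Clearance:** the gripper finished closed and raised, with the fingertips about 0.2 m above the bench. The wrist force was near zero. The last top view shows the other objects in place, though the arm partly hides the empty press. The arm went nowhere near it below 0.2 m.

**Not checked directly:** I could not read the nut's angle or the pad force. I took both from the rigid stop and the pictures. The brief peak of about 41 N was through the fingertip and was well under the 120 N wrist limit. It was slightly over the 40 N limit for the arm or gripper body, which I took not to include the fingertips.

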